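Pass a tube rack through a sprung gate

TASK

Press the yellow lift bar down with one fingertip to raise the red gate, and while that finger holds it open, push the blue tube rack along the chute with the other finger, past the gate and up against the black end stop. Then let go so that the gate drops shut behind the rack. Only push the rack, never lift it, do not let the rack and the red gate press on each other, leave everything else on the bench where it stands, and finish touching nothing.

Things in the scene. Friction and masses are not known exactly. Their poses are not given: they have to be found in the camera images.
- chute: Guide fixed to the bench. Origin: bench level, middle of the channel, in the gate's plane; +y is the push direction, +x the lift bar's side. Base plate 6 mm thick (rack slides on it), x -32 to 92, y -185 (open inlet) to 157 mm. Two grey side walls, tops 26 mm above bench, leave a channel 48 mm wide. Hinge posts 10 mm square, 62 mm high, at x = 40, y = -165, -20, 75 mm.
- chute_stop (a point): Middle of the black rubber end stop's face, 50 mm above the bench (its top), at chute y = +145 mm.
- rack: Blue rack of ten small orange-capped tubes, all one piece, 44 mm wide (its x), 110 mm long (its y, along the push direction), 0.15 to 0.31 kg. Origin: centre of its underside. End plates 44 mm wide, 46 mm high at y = -55 and +55 mm; caps reach 49 mm above the underside. Starts in the channel before the gate, 2 mm play each side. When home its tail is 35 mm past the gate's plane.
- rack_tail (a point): Middle of the top edge of the rack's rear end plate (outer face): the plate to push on. 52 mm above the bench; the push plate's upper 26 mm stand above the chute walls.
- rack_nose (a point): Middle of the top edge of the rack's front end plate (outer face). It meets the end stop at chute y = +145 mm.
- gate (a joint): Gate angle, rad: 0 = shut, stop at 1.31 = fully raised. Hinge axis runs along the chute's y at chute x = 40 mm, 54 mm above the bench; bar and leaf turn as one rigid part. A spring always shuts it: about 2 N straight down on the bar starts it, 5 N holds it fully up. The rack passes under the leaf without touching from about 0.95 rad; the rack cannot push it open.
- lift_bar: Yellow round bar 14 mm thick along the chute's y, from y = -225 to +55 mm; a fingertip can slide along it while pressing. Origin: bar axis at chute y = 0. Axis 40 mm from the hinge: shut, at chute x = 75 mm, 74 mm above the bench; pressed, it swings out to x = 80, then in to x = 71, height 29 mm at 1.2 rad (bar top 36 mm) and x = 68, height 26 mm at the stop.
- gate_leaf: Red leaf, 6 mm thick (chute's y), 26 mm wide, 24 mm high, on a short red arm. Origin: middle of the leaf. Shut, it spans chute x = -4 to 22 mm, 36 to 60 mm above the bench, and blocks the rack. At 1.2 rad it leans over the bar-side wall, leaves everything at chute x below 5 mm free, and its highest point is about 100 mm above the bench.
- spare_rack: White rack with green caps, same size as the blue one (origin under its centre), standing loose beside the chute. Leave alone.
- red_bottle: Amber bottle with a red cap, 48 mm wide, 85 mm high, origin under its centre. Leave alone.
- green_bottle: White bottle with a green cap, 56 mm wide, 100 mm high, origin under its centre. Leave alone.
- petri_dish: Glass dish, 80 mm wide, 15 mm high, origin under its centre. Leave alone.
- flask: Conical glass flask, 80 mm wide, 110 mm high, origin under its centre. Leave alone.
- slide_box: Green slide box, 100 x 85 x 35 mm, origin under its centre. Leave alone.
- specimen_jar: Green glass jar, 68 mm wide, 105 mm high, origin under its centre. Leave alone.
Mind the look-alikes: they are no part of the job. There is more than one size of the rack; the job needs the smaller.

How it is judged:
On the way, in this order (a step that is already met when the one before it is completed fails the run):
1. a finger holds the lift bar down and the gate is raised (above 0.9 rad) while the rack is still before the gate (value of joint gate above 0.9 rad and contact force between the fingers and lift_bar above 0.3 N and y of rack_nose in the frame of chute below -0.005 m), for 0.2 s.
2. with the gate still held up by a finger, the rack's nose is pushed past it by a finger (value of joint gate above 0.9 rad and contact force between the fingers and lift_bar above 0.3 N and contact force between the fingers and rack above 0.05 N and y of rack_nose in the frame of chute above 0.01 m), for 0.02 s.
3. with the gate still held up by a finger, the rack's tail clears it (value of joint gate above 0.9 rad and contact force between the fingers and lift_bar above 0.3 N and y of rack_tail in the frame of chute above 0.006 m), for 0.05 s.
At the end, for the whole second after the job is handed in: The rack lies flat and still in the channel with its nose within 8 mm of the end stop, wholly past the gate; the gate is shut behind it (below 0.08 rad); the bystanders are within 20 mm of where they stood (y of rack_nose in the frame of chute between 0.137 and 0.15 m and x of rack in the frame of chute between -0.008 and 0.008 m and z of rack in the frame of chute below 0.01 m and angle between rack's own z axis and vertical below 0.08 rad and linear speed of rack below 0.01 m/s and value of joint gate below 0.08 rad and distance of each of spare_rack, red_bottle, green_bottle, petri_dish, flask, slide_box, specimen_jar from where it was at the start of the episode below 0.02 m); the robot touches nothing.
It fails at once if the rack is lifted (more than 10 mm off the chute floor) or tipped (z of rack in the frame of chute above 0.016 m or angle between rack's own z axis and vertical above 0.2 rad).
It fails at once if the rack and the red gate leaf press on each other (over 0.5 N) (contact force between rack and gate_leaf above 0.5 N).
It fails at once if a bystander is shifted more than 20 mm or knocked over (distance of any of spare_rack, red_bottle, green_bottle, petri_dish, flask, slide_box, specimen_jar from where it was at the start of the episode above 0.02 m or angle between any of spare_rack, red_bottle, green_bottle, petri_dish, flask, slide_box, specimen_jar's own z axis and vertical above 0.3 rad).
It also fails if it takes over 42 s, if anything falls off the work surface, if the arm or the gripper's body presses on something with over 40 N, if the wrist force passes 120 N, or if a joint passes its speed limit or range.

ROBOT

A 6-joint arm with a two-finger parallel gripper is mounted at the origin on the work surface. World frame = base frame: x ahead of the robot, y to its left, z up, the work surface at z = 0. Lengths are in m, angles in rad, forces in N, time in s.
With the tool pointing down it reaches from about 0.25 to 0.775 m from the base axis. Payload 4 kg.
Tool frame: the origin (TCP) lies between the finger pads; the fingertips stand 11 mm ahead of it and the grasp point (between the pads) lies 8 mm behind it; z points along the fingers, y is the direction in which the jaws open and shut (so a half turn about z gives the same grasp; the last joint's range is limited). The gripper opens to 94 mm and grips with 3 to 60 N. Pads are 16 mm wide; open, the fingers measure 119 mm over their backs; the gripper's body (75 mm by 177 mm) begins 78 mm behind the grasp point.
Start: joints at [1.234, 0.087, 1.371, -0, 1.684, -0.103], TCP at [0.127, 0.535, 0.217] pointing down, gripper open.
Joint ranges: [-3.1, 3.1], [-0.76, 2.03], [0.27, 2.55], [-1.08, 4.22], [0.17, 2.65], [-2.57, 2.57]. Speed limits (rad/s): [2.79, 2.79, 3.14, 3.14, 3.14, 3.14].

INTERFACE

Orientations are given as [roll, pitch, yaw] about the fixed x, y, z axes, in that order (R = Rz(yaw) Ry(pitch) Rx(roll)).
In Python, from bench import get_obs, cams, ticket gives the robot as it stands. The module is installed in compiled form; this text tells all that it offers.
- The arm moves only by the shell command python3 -m crank 'ROWS'. ROWS is JSON, a list of rows, each an object of numbers: "tx", "ty", "tz": the shift along the tool's x, y, z in cm; "twist": the turn about the tool's z in degrees; "grip": the opening, from 0 (shut) to 1 (fully open). In form: [{"tx": .., "ty": .., "tz": .., "twist": .., "grip": ..}, ...]. A call has 1 to 12 rows; each row shifts and turns the commanded pose from where the row before left it, along the tool's axes as they then stand; what a row does not reach is not made up. A row lasts 1/8 s, in which the tool goes at most 62.5 mm and 10.7 degrees, less where a joint would pass 70% of its speed; a pose out of reach is approached as far as the arm can. A call is refused whole if a number of a shift passes 6.25 or a number of a turn 10.7, either way. A call with a gripper value outside its range is refused whole. The fingers move at their own pace and stop on an object; the grip force is fixed at half the most. Time passes only in rows, so rows that do not move let the fingers close. It gives the time, the measured TCP pose, the force and the opening at its end, in the units of the state.
- get_obs(): the state, without advancing time (a new reading comes with each control period).
- cams.snapshot(name): name is "scene" or "top" or "wrist"; returns a dict with "frame" (420x560x3 uint8, red, green, blue), "intrinsics" (3x3 intrinsics, pixels), "R" (3x3) and "t" (3): a world point X has camera coordinates R X + t; the wrist camera has in their place "hand_eye" (4x4, takes a point from camera to tool coordinates, whose origin is the TCP and whose axes are the flange's). Camera axes: x right, y down, z forward; pixel columns grow to the right and rows downward; lengths in m; the calibration is good to about 2 mm. A picture is of the moment at which its call begins: read the wrist's pose just before it. There is no depth.
- ticket.close_job(): hands the job in, once; it reports no verdict.
Trained networks look in a picture, given as the dict that the camera call returned (one of the last four; its "shot" number tells which), for a name from the list of things; names that differ only in an ending like _2 or _b are one class to them, and where a whole thing is asked for, a point or a joint stands for the part that bears it (a point fixed in the world has none). Each returns a list of dicts, best first, with "conf" (0 to 1); they miss things now and then, are a little off and sometimes report something else, mostly with a low value. They report only what shows in the picture. A call takes as long as a camera call. They do not tell look-alikes from the thing itself.
- cams.outline_of(picture, query): "region" (420x560 bool, what is visible of it) and "centre" ([column, row] in pixels, amid what is visible of it).
The state is a dict: "time": time; "joint_positions": joint angles; "qvel": joint speeds; "joint_torque": joint torques, N m; "tool_pos": TCP position; "ee_rot": TCP orientation; "wrist_force": force on the tool from outside, world axes, zero at the start; "wrist_torque": the same for the moment, N m; "width": finger opening in m.
Only numpy, scipy, OpenCV 4.12 (cv2) and the standard library are available. Lean on these libraries where they do the work, as an engineer would, in place of code of your own. Each camera call takes 0.05 s, during which the arm holds its last target.

## Working session

There is one attempt and no reset: what is moved stays moved. The work goes in short steps, Python scripts to look and compute and a shell command to move; the robot and the scene stay as the last step left them, time stands still between calls to the robot, and variables do not carry over. Pictures are saved under pics/ and viewed, and the job is handed in when it is done.

```bash
mkdir -p pics; python3 - <<'E'
from bench import get_obs,cams
import cv2
o=get_obs();print({k:(o[k]) for k in ('time','tool_pos','ee_rot','width','wrist_force')})
for n in ('scene','top'):
    p=cams.snapshot(n);cv2.imwrite(f'pics/{n}0.png',p['frame'][:,:,::-1])
    print(n,p['intrinsics'],p['R'],p['t'])
E
```

```text
{'time': 0.0, 'tool_pos': array([0.12726054, 0.53453709, 0.21531056]), 'ee_rot': array([-3.13941562e+00, -2.11526233e-04,  2.90780239e+00]), 'width': 0.09423104164454839, 'wrist_force': array([-0.23893501,  0.01474855,  0.25936349])}
scene [[466.3097433    0.         272.1965915 ]
 [  0.         466.3097433  201.99678091]
 [  0.           0.           1.        ]] [[-0.03219564  0.99931316  0.01834794]
 [ 0.67557767  0.03528712 -0.73644391]
 [-0.73658553 -0.01131482 -0.67624975]] [-0.01652116 -0.26269944  1.77165248]
top [[391.67061766   0.         281.9693853 ]
 [  0.         391.67061766 213.09034298]
 [  0.           0.           1.        ]] [[-0.01451554 -0.99989043  0.00290451]
 [-0.9976648   0.01428922 -0.066789  ]
 [ 0.06674017 -0.00386721 -0.99776289]] [0.02279205 0.52913223 1.27895546]
```

View pics/scene0.png

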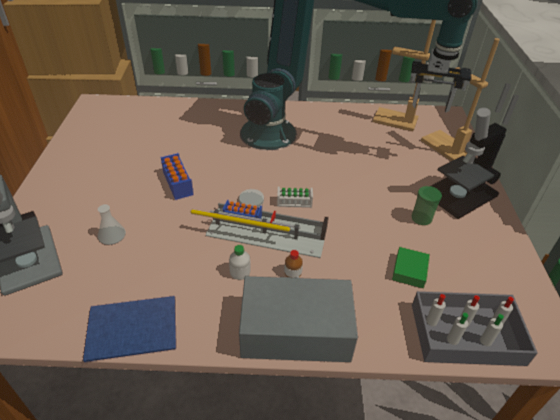

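View pics/top0.png

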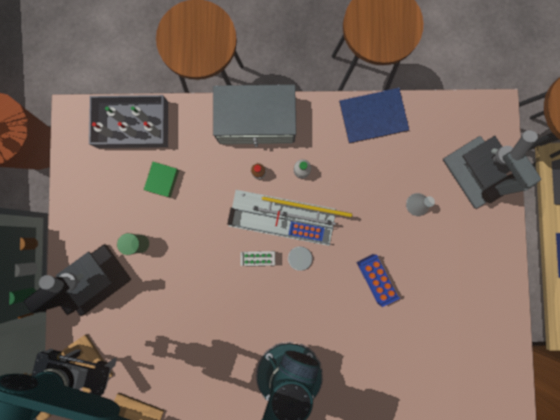

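The overview gives one blue rack standing in the chute, at top (307,231), and a larger blue look-alike loose at (378,280). The in-chute rack is the one that fits. The white, green-capped rack at (257,259) is the spare. Next I'll get a rough chute pose and an enlarged crop.

```bash
cat > h.py <<'E'
import numpy as np,cv2
from bench import get_obs,cams
from scipy.spatial.transform import Rotation as Ro
def cam(p,obs=None):
    K=p['intrinsics']
    if 'R' in p: return K,p['R'],p['t']
    T=np.eye(4);T[:3,:3]=Ro.from_euler('xyz',obs['ee_rot']).as_matrix();T[:3,3]=obs['tool_pos']
    M=np.linalg.inv(T@p['hand_eye']);return K,M[:3,:3],M[:3,3]
def proj(c,X):
    K,R,t=c;q=(np.atleast_2d(X)@R.T+t)@K.T;return q[:,:2]/q[:,2:]
def onz(c,uv,z):
    K,R,t=c;d=R.T@np.linalg.solve(K,[uv[0],uv[1],1]);o=-R.T@t;return o+d*(z-o[2])/d[2]
E
python3 - <<'E'
from h import *
p=cams.snapshot('top');c=cam(p)
for q,z in [('rack',.03),('lift_bar',.074),('gate_leaf',.05),('chute',.01),('spare_rack',.03),('petri_dish',.01),('green_bottle',.1),('red_bottle',.085)]:
    for d in cams.outline_of(p,q)[:3]:
        ys,xs=np.nonzero(d['region']);print(q,round(d['conf'],2),np.round(d['centre']),onz(c,d['centre'],z).round(3),cv2.minAreaRect(np.c_[xs,ys].astype(np.int32)))
f=p['frame'][170:280,215:375,::-1];cv2.imwrite('pics/crop1.png',cv2.resize(f,None,fx=5,fy=5,interpolation=2))
E
```

```text
rack 0.95 [374. 282.] [ 0.302 -0.282  0.03 ] ((376.84515380859375, 280.322998046875), (53.27497100830078, 22.473594665527344), 62.85031509399414)
rack 0.86 [306. 229.] [ 0.476 -0.062  0.03 ] ((305.2887878417969, 231.67147827148438), (34.923431396484375, 14.105327606201172), 12.264774322509766)
rack 0.68 [276. 216.] [0.52  0.034 0.03 ] ((288.1968688964844, 219.04937744140625), (120.13525390625, 37.86894989013672), 11.070201873779297)
lift_bar 0.71 [300. 209.] [ 0.537 -0.04   0.074] ((305.6501159667969, 207.78433227539062), (87.8564453125, 6.291953086853027), 11.09372329711914)
chute 0.82 [279. 217.] [0.518 0.024 0.01 ] ((288.5142822265625, 218.92581176757812), (119.65369415283203, 37.12739562988281), 10.885526657104492)
spare_rack 0.91 [258. 259.] [0.38  0.096 0.03 ] ((257.0, 258.5), (13.0, 34.0), 90.0)
petri_dish 0.69 [301. 169.] [ 0.677 -0.05   0.01 ] ((301.5, 169.5), (17.0, 17.0), 90.0)
petri_dish 0.6 [296. 257.] [ 0.383 -0.028  0.01 ] ((298.0, 258.0), (22.0, 22.0), 90.0)
green_bottle 0.69 [302. 169.] [ 0.661 -0.05   0.1  ] ((301.5, 168.5), (19.0, 17.0), 90.0)
red_bottle 0.68 [258. 172.] [0.655 0.091 0.085] ((257.5, 171.5), (15.0, 15.0), 90.0)
red_bottle 0.53 [136. 244.] [0.434 0.473 0.085] ((133.0, 244.5), (19.0, 30.0), 90.0)
```

View pics/crop1.png

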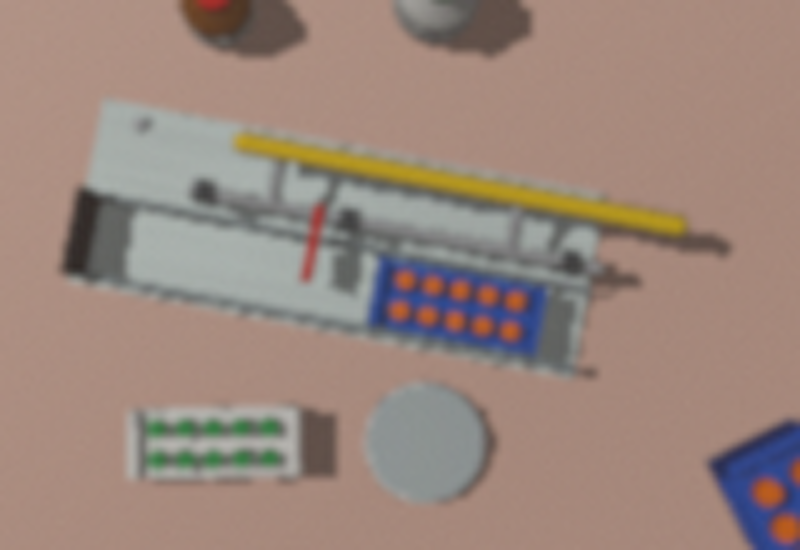

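The crop confirms the small blue rack, about crop (455,305), inside the chute. The bigger blue rack at the lower right is not it. I'm moving over the chute so the wrist camera can look.

```bash
python3 -m crank '[{"tx":-2,"ty":-2,"tz":-1.5},{"tx":-3.9,"ty":-3.9,"tz":-1},{"tx":-3.9,"ty":-3.9,"tz":-1},{"tx":-3.9,"ty":-3.9,"tz":-1},{"tx":-3.9,"ty":-3.9,"tz":-1},{"tx":-3.9,"ty":-3.9,"tz":-1},{"tx":-3.9,"ty":-3.9,"tz":-1},{"tx":-3.9,"ty":-3.9,"tz":-1},{"tx":-3.9,"ty":-3.9},{"tx":-3.9,"ty":-3.9},{"tx":-3.9,"ty":-3.9},{"tx":-3.9,"ty":-3.9}]' && python3 -m crank '[{"twist":9.8},{"twist":9.8},{"twist":9.8},{"twist":9.8},{"twist":9.8},{"twist":9.8},{"twist":9.8},{"twist":9.8},{"twist":9.1},{}]'
python3 - <<'E'
from h import *
o=get_obs();p=cams.snapshot('wrist');cv2.imwrite('pics/w1.png',p['frame'][:,:,::-1])
print(o['time'],o['tool_pos'],o['ee_rot'],o['joint_positions'],o['wrist_force']);print(p['hand_eye'])
E
```

```text
0.55 [0.12740453 0.53504964 0.21650872] [ 3.14150260e+00 -3.46747208e-05  2.90780028e+00] [ 1.23391529e+00  8.71824992e-02  1.37071325e+00  4.40378151e-05
  1.68361089e+00 -1.03083704e-01] [-0.43710265  0.50411893  0.6798269 ]
[[ 3.25485164e-04 -9.63609053e-01 -2.67315331e-01  7.78552532e-02]
 [ 9.99999926e-01  3.67982933e-04 -1.08884684e-04 -2.77363540e-04]
 [ 2.03289747e-04 -2.67315276e-01  9.63609102e-01 -1.67560663e-01]
 [ 0.00000000e+00  0.00000000e+00  0.00000000e+00  1.00000000e+00]]invalid input at $[0]: expected keys tx, ty, tz, twist, grip
```

View pics/w1.png

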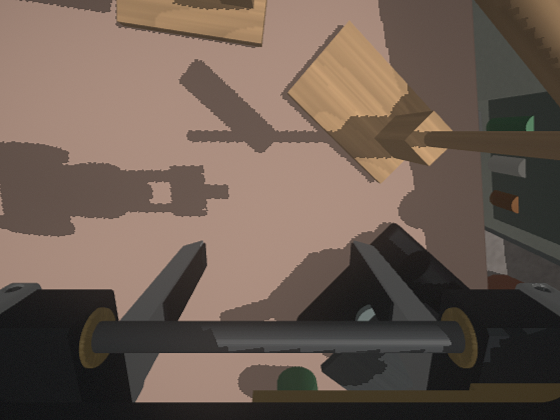

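```bash
python3 -m crank '[{"tx":-2,"ty":-2,"tz":-1.5,"twist":0,"grip":1},{"tx":-3.9,"ty":-3.9,"tz":-1,"twist":0,"grip":1},{"tx":-3.9,"ty":-3.9,"tz":-1,"twist":0,"grip":1},{"tx":-3.9,"ty":-3.9,"tz":-1,"twist":0,"grip":1},{"tx":-3.9,"ty":-3.9,"tz":-1,"twist":0,"grip":1},{"tx":-3.9,"ty":-3.9,"tz":-1,"twist":0,"grip":1},{"tx":-3.9,"ty":-3.9,"tz":-1,"twist":0,"grip":1},{"tx":-3.9,"ty":-3.9,"tz":-1,"twist":0,"grip":1},{"tx":-3.9,"ty":-3.9,"tz":0,"twist":0,"grip":1},{"tx":-3.9,"ty":-3.9,"tz":0,"twist":0,"grip":1},{"tx":-3.9,"ty":-3.9,"tz":0,"twist":0,"grip":1},{"tx":-3.9,"ty":-3.9,"tz":0,"twist":0,"grip":1}]' && python3 -m crank '[{"tx":0,"ty":0,"tz":0,"twist":9.8,"grip":1},{"tx":0,"ty":0,"tz":0,"twist":9.8,"grip":1},{"tx":0,"ty":0,"tz":0,"twist":9.8,"grip":1},{"tx":0,"ty":0,"tz":0,"twist":9.8,"grip":1},{"tx":0,"ty":0,"tz":0,"twist":9.8,"grip":1},{"tx":0,"ty":0,"tz":0,"twist":9.8,"grip":1},{"tx":0,"ty":0,"tz":0,"twist":9.8,"grip":1},{"tx":0,"ty":0,"tz":0,"twist":9.8,"grip":1},{"tx":0,"ty":0,"tz":0,"twist":9.1,"grip":1},{"tx":0,"ty":0,"tz":0,"twist":0,"grip":0.75}]'
python3 - <<'E'
from h import *
o=get_obs();p=cams.snapshot('wrist');cv2.imwrite('pics/w2.png',p['frame'][:,:,::-1])
np.savez('w2.npz',o=np.r_[o['tool_pos'],o['ee_rot']],f=p['frame'],K=p['intrinsics'],h=p['hand_eye'])
print(o['time'],o['tool_pos'],o['ee_rot'],o['joint_positions'],o['wrist_force'],o['width'])
E
```

```text
time: 2.1
tool_pos: [0.4609, -0.0075, 0.3018]
ee_rot: [3.141, 0.001, 2.907]
wrist_force: [0.5, -0.5, 0.7]
width: 0.0943
time: 3.35
tool_pos: [0.4602, -0.0058, 0.3016]
ee_rot: [3.141, -0.0, 1.383]
wrist_force: [-0.1, 0.5, 0.3]
width: 0.087
3.35 [ 0.46016503 -0.00575991  0.30160231] [ 3.14132156e+00 -8.92929468e-05  1.38255981e+00] [-1.35874078e-01 -1.14841806e-01  1.40317682e+00  7.80696225e-05
  1.85298224e+00  5.23842007e-02] [-0.13329577  0.45598032  0.28289262] 0.08703395972087241
```

View pics/w2.png

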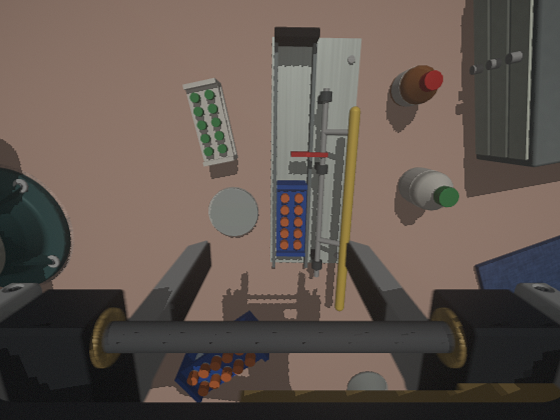

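The wrist view shows the whole chute: stop at (297,36), leaf (308,154), rack (291,219), bar from (355,112) to (340,305). I'll enlarge it to pick points for a pose fit.

```bash
python3 - <<'E'
from h import *
f=np.load('w2.npz')['f'][:,:,::-1]
for i,(a,b) in enumerate([(15,165),(165,315)]):
    g=cv2.resize(f[a:b,250:400],None,fx=4,fy=4,interpolation=2)
    for k in range(0,150,25):
        cv2.putText(g,str(a+k),(0,k*4+10),0,.4,(0,0,0));cv2.putText(g,str(250+k),(k*4,10),0,.4,(0,0,0))
        cv2.line(g,(0,k*4),(600,k*4),(0,0,0),1);cv2.line(g,(k*4,0),(k*4,600),(0,0,0),1)
    cv2.imwrite(f'pics/w2c{i}.png',g)
E
```

```text
(no output)
```

View pics/w2c0.png

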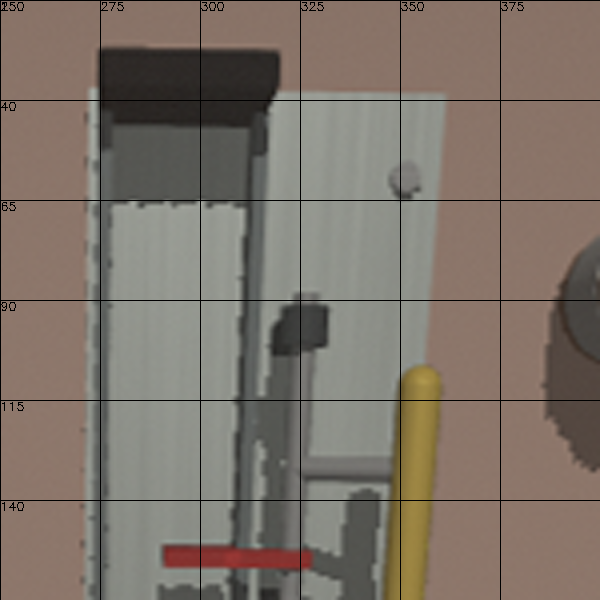

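View pics/w2c1.png

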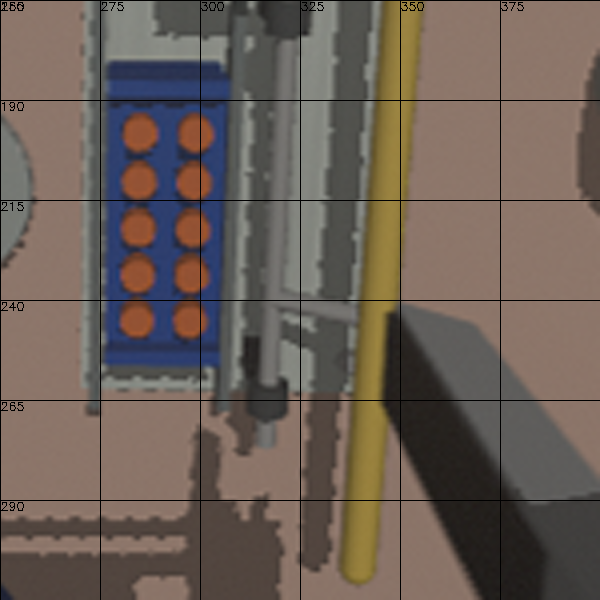

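```bash
cat > fit.py <<'E'
from h import *
from scipy.optimize import least_squares
d=np.load('w2.npz');o={'tool_pos':d['o'][:3],'ee_rot':d['o'][3:]}
c=cam({'intrinsics':d['K'],'hand_eye':d['h']},o)
P=np.array([[92,157,6],[-32,-185,6],[-4,0,60],[75,55,74],[75,-225,74],[40,75,62],[40,-165,62]])/1e3
U=np.array([[361.3,38.5],[270.7,262],[290.5,154],[355,106],[340,311],[326,97],[317,263]])
def W(v,X):
    R=Ro.from_euler('z',v[2]).as_matrix();return np.atleast_2d(X)@R.T+[v[0],v[1],0]
r=least_squares(lambda v:(proj(c,W(v,P))-U).ravel(),[.5,0,-.19],loss='soft_l1')
v=r.x;np.save('v.npy',v)
if __name__=='__main__':
    print(v,d['K'][0,0]);print((proj(c,W(v,P))-U).round(1))
    Rz=Ro.from_euler('z',-v[2]).as_matrix()
    for n,uv,z in [('noseL',(276,180.5),.052),('noseR',(307,180.5),.052),('tailL',(276.5,256),.052),('tailR',(305,256),.052)]:
        print(n,(Rz@(onz(c,uv,z)-[v[0],v[1],0])*1e3).round(1))
    t=Rz@(o['tool_pos']-[v[0],v[1],0]);print('tcp in chute mm',(t*1e3).round(1),'yaw err deg',np.degrees(o['ee_rot'][2]-np.pi/2-v[2]))
    p=cams.snapshot('top');ct=cam(p)
    f=cv2.resize(p['frame'][170:280,215:375,::-1],None,fx=5,fy=5,interpolation=2).copy()
    for X in list(P)+[[0,0,.06],[0,.145,.05]]:
        u=(proj(ct,W(v,X))[0]-[215,170])*5;cv2.circle(f,tuple(int(a) for a in u),4,(255,0,255),1)
    cv2.imwrite('pics/chk.png',f)
E
python3 fit.py
```

```text
[ 0.49024277  0.03574503 -0.20124002] 295.9623864253861
[[-0.5 -0.6]
 [-0.4  0. ]
 [ 0.4  0.3]
 [-0.2  5.8]
 [-0.4 -4.8]
 [ 0.6 -1.4]
 [ 0.5  3.3]]
noseL [-23.8 -37.5  52. ]
noseR [ 20.2 -36.9  52. ]
tailL [ -21.7 -153.4   52. ]
tailR [  21.7 -152.9   52. ]
tcp in chute mm [-21.2 -46.7 301.6] yaw err deg 0.745045995454307
```

View pics/chk.png

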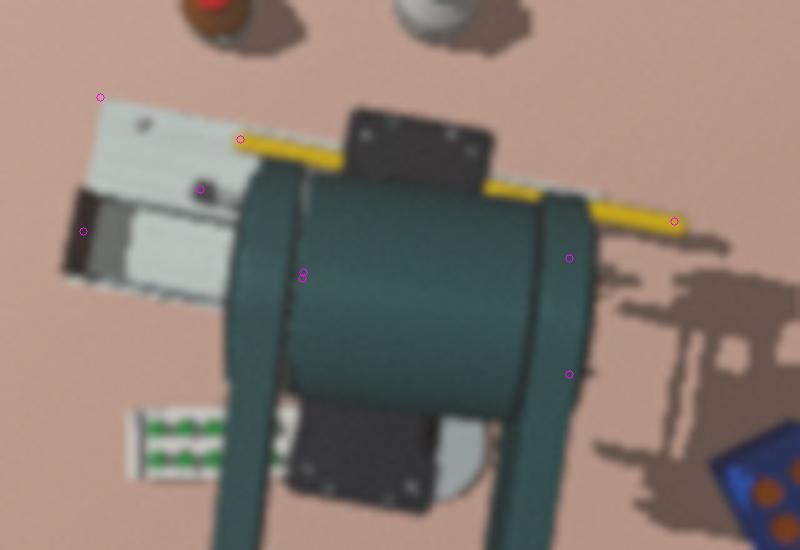

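```bash
sed -i 's/\[75,55,74\]/[75,62,74]/;s/\[75,-225,74\]/[75,-232,74]/;s/(276,180.5)/(276.5,185)/;s/(307,180.5)/(307,185)/' fit.py; python3 fit.py
```

```text
[ 0.49009923  0.03545258 -0.20046817] 295.9623864253861
[[-0.7 -0.4]
 [-0.3  0.2]
 [ 0.3  0.5]
 [ 0.2  0.2]
 [-0.7 -0.6]
 [ 0.5 -1.2]
 [ 0.5  3.5]]
noseL [-23.  -43.6  52. ]
noseR [ 20.5 -43.1  52. ]
tailL [ -21.8 -153.1   52. ]
tailR [  21.7 -152.6   52. ]
tcp in chute mm [-21.1 -46.3 301.6] yaw err deg 0.7008222678702312
```

The fit is consistent: residuals are at most 1 px apart from one blurry post. The rack comes out 110 mm long, nose at y≈-43 and tail at y≈-153. Now I'll set the finger spacing and go above the bar, behind the tail.

```bash
python3 -m crank '[{"tx":-3.2,"ty":1.4,"tz":0,"twist":0.7,"grip":0.715},{"tx":-3.2,"ty":1.4,"tz":2,"twist":0,"grip":0.715},{"tx":-3.2,"ty":1.4,"tz":3,"twist":0,"grip":0.715},{"tx":-3.0,"ty":1.3,"tz":3,"twist":0,"grip":0.715},{"tx":0,"ty":0,"tz":3.5,"twist":0,"grip":0.715},{"tx":0,"ty":0,"tz":3.5,"twist":0,"grip":0.715},{"tx":0,"ty":0,"tz":3,"twist":0,"grip":0.715},{"tx":0,"ty":0,"tz":0,"twist":0,"grip":0.715}]'
cat > st.py <<'E'
from h import *
v=np.load('v.npy');o=get_obs();Rz=Ro.from_euler('z',-v[2]).as_matrix()
print('t',o['time'],'chute mm',(Rz@(o['tool_pos']-[v[0],v[1],0])*1e3).round(1),'yawerr',round(np.degrees(o['ee_rot'][2]-np.pi/2-v[2]),2),'F chute',(Rz@o['wrist_force']).round(1),'w',round(o['width']*1e3,1),np.round(o['joint_positions'],2))
E
python3 st.py; python3 - <<'E'
from h import *
for n in('scene','wrist'):
    p=cams.snapshot(n);f=p['frame'][:,:,::-1]
    if n=='scene': f=cv2.resize(f[150:290,160:360],None,fx=4,fy=4,interpolation=2)
    cv2.imwrite(f'pics/a_{n}.png',f)
E
```

```text
time: 4.5
tool_pos: [0.4872, -0.1394, 0.1186]
ee_rot: [-3.135, -0.001, 1.369]
wrist_force: [0.8, -0.2, -0.5]
width: 0.0672
t 4.5 chute mm [  32.  -171.9  118.6] yawerr -0.05 F chute [ 0.8 -0.  -0.5] w 67.2 [-0.39  0.04  1.62  0.    1.49 -0.19]
```

View pics/a_scene.png

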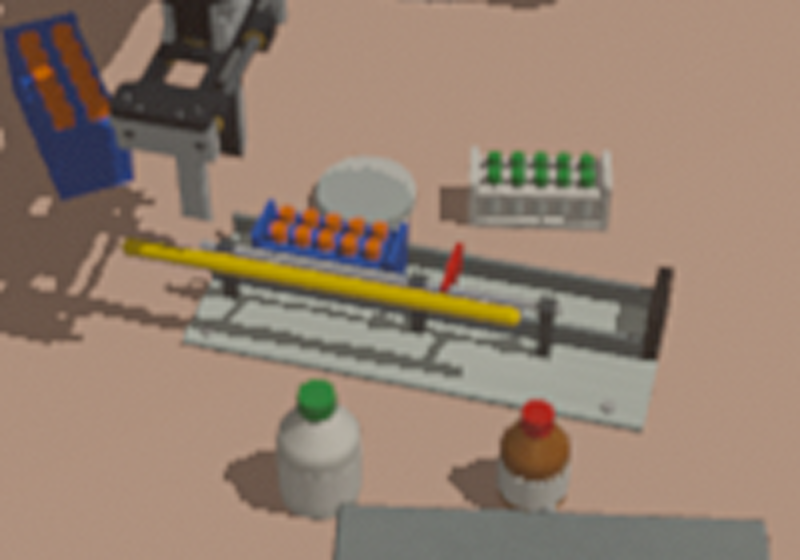

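View pics/a_wrist.png

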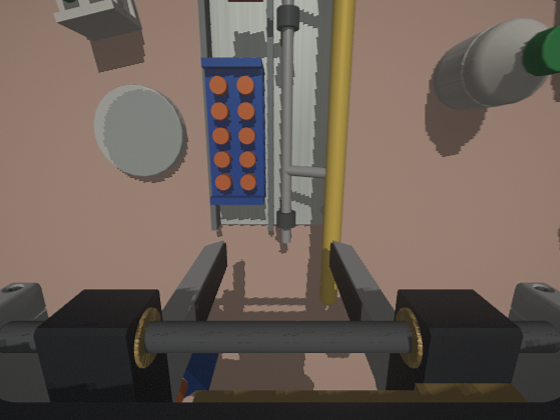

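```bash
python3 - <<'E'
from h import *
from fit import W
v=np.load('v.npy');o=get_obs();p=cams.snapshot('wrist');c=cam(p,o)
f=np.ascontiguousarray(p['frame'][:,:,::-1])
s=2
f=cv2.resize(f[0:320,180:440],None,fx=s,fy=s)
def m(X,col):
    for u in proj(c,W(v,np.array(X)/1e3)):
        cv2.circle(f,tuple(int(a) for a in (u-[180,0])*s),3,col,1)
m([[75,-232,74],[75,-150,74],[75,-100,74],[75,-50,74]],(255,0,255))
m([[-22,-153,52],[22,-153,52],[-22,-43,52],[22,-43,52]],(0,255,0))
m([[40,-165,62],[40,-20,62],[-32,-185,6]],(255,255,0))
T=Ro.from_euler('xyz',o['ee_rot']).as_matrix()
tips=[o['tool_pos']+T@np.array([a,b,11])/1e3 for a in(-8,8) for b in (-46.2,-33.6,33.6,46.2)]
for u in proj(c,np.array(tips)): cv2.circle(f,tuple(int(a) for a in (u-[180,0])*s),3,(0,0,255),-1)
cv2.imwrite('pics/a2.png',f)
E
```

```text
(no output)
```

View pics/a2.png

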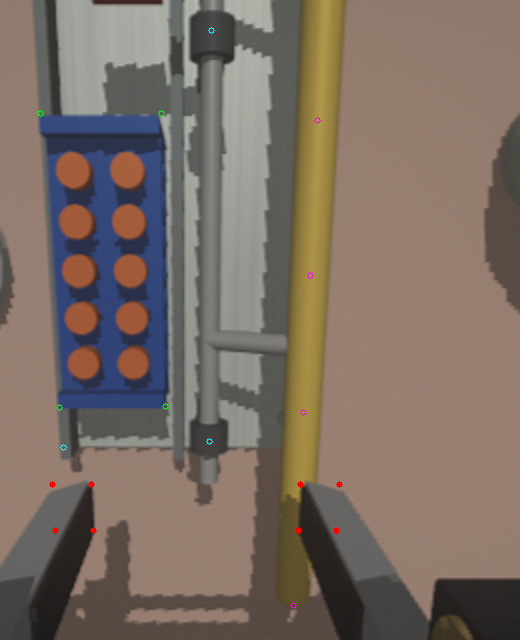

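The model and predicted fingertips overlay the picture well: tail corners within 1 px, bar axis on the bar. Pressing the bar down now.

```bash
python3 -m crank '[{"tx":0,"ty":0.2,"tz":2,"twist":0,"grip":0.715},{"tx":0,"ty":0,"tz":0.8,"twist":0,"grip":0.715},{"tx":0,"ty":0,"tz":0.8,"twist":0,"grip":0.715},{"tx":0,"ty":0.1,"tz":0.8,"twist":0,"grip":0.715},{"tx":0,"ty":0,"tz":0.8,"twist":0,"grip":0.715}]'; python3 st.py
python3 -m crank '[{"tx":0,"ty":-0.1,"tz":0.6,"twist":0,"grip":0.715},{"tx":0,"ty":-0.1,"tz":0.6,"twist":0,"grip":0.715},{"tx":0,"ty":-0.1,"tz":0.5,"twist":0,"grip":0.715},{"tx":0,"ty":0,"tz":0,"twist":0,"grip":0.715},{"tx":0,"ty":0,"tz":0,"twist":0,"grip":0.715}]'; python3 st.py
python3 - <<'E'
from h import *
for n in('scene','wrist'):
    p=cams.snapshot(n);f=p['frame'][:,:,::-1]
    if n=='scene': f=cv2.resize(f[150:290,160:360],None,fx=4,fy=4,interpolation=2)
    cv2.imwrite(f'pics/b_{n}.png',f)
E
```

```text
time: 5.28
tool_pos: [0.4924, -0.1409, 0.0697]
ee_rot: [3.141, 0.0, 1.368]
wrist_force: [-0.9, 0.1, 2.7]
width: 0.0674
t 5.275 chute mm [  37.4 -172.4   69.7] yawerr -0.11 F chute [-0.9 -0.1  2.7] w 67.4 [-0.39  0.08  1.68 -0.    1.39 -0.19]
time: 5.9
tool_pos: [0.4888, -0.14, 0.0525]
ee_rot: [-3.141, -0.0, 1.368]
wrist_force: [-1.3, -0.4, 4.3]
width: 0.0669
t 5.9 chute mm [  33.7 -172.2   52.5] yawerr -0.11 F chute [-1.2 -0.7  4.3] w 66.9 [-0.39  0.09  1.7   0.    1.35 -0.19]
```

View pics/b_scene.png

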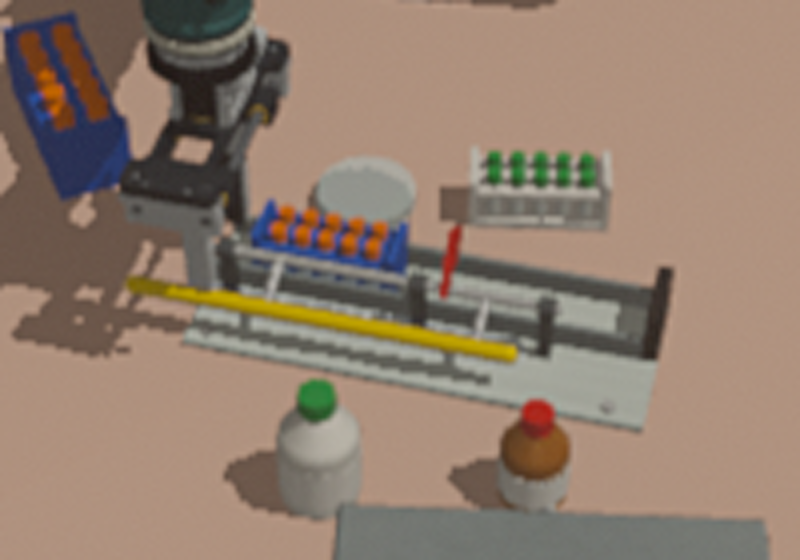

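View pics/b_wrist.png

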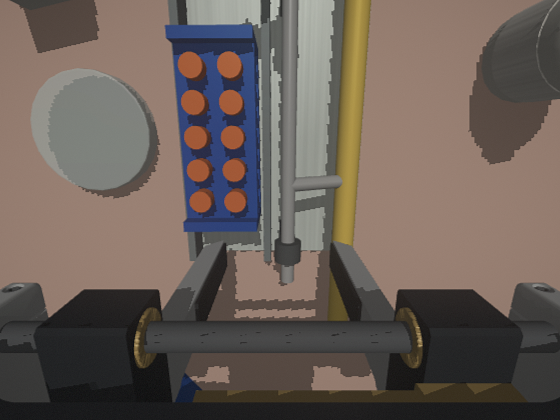

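The bar finger presses the bar and the red leaf is up, with 4.3 N on the wrist. The tip is at 41.5 mm, so the gate is near 1.03 rad. I'll press about 5 mm more and hold.

```bash
python3 -m crank '[{"tx":0,"ty":-0.1,"tz":0.3,"twist":0,"grip":0.715},{"tx":0,"ty":-0.1,"tz":0.25,"twist":0,"grip":0.715},{"tx":0,"ty":0,"tz":0,"twist":0,"grip":0.715},{"tx":0,"ty":0,"tz":0,"twist":0,"grip":0.715},{"tx":0,"ty":0,"tz":0,"twist":0,"grip":0.715}]'; python3 st.py
python3 -m crank '[{"tx":0.4,"ty":0,"tz":0,"twist":0,"grip":0.715},{"tx":0.4,"ty":0,"tz":0,"twist":0,"grip":0.715},{"tx":0.4,"ty":0,"tz":0,"twist":0,"grip":0.715},{"tx":0.4,"ty":0,"tz":0,"twist":0,"grip":0.715},{"tx":0.4,"ty":0,"tz":0,"twist":0,"grip":0.715}]'; python3 st.py
python3 - <<'E'
from h import *
for n in('scene','wrist'):
    p=cams.snapshot(n);f=p['frame'][:,:,::-1]
    if n=='scene': f=cv2.resize(f[150:290,160:360],None,fx=4,fy=4,interpolation=2)
    cv2.imwrite(f'pics/c_{n}.png',f)
E
```

```text
time: 6.62
tool_pos: [0.4866, -0.1395, 0.0473]
ee_rot: [-3.14, -0.0, 1.369]
wrist_force: [-4.5, 1.6, 6.6]
width: 0.0671
t 6.625 chute mm [  31.4 -172.2   47.3] yawerr -0.1 F chute [-4.7  0.7  6.6] w 67.1 [-0.39  0.09  1.71 -0.    1.34 -0.19]
time: 7.25
tool_pos: [0.4896, -0.1235, 0.0475]
ee_rot: [-3.14, 0.008, 1.367]
wrist_force: [-8.5, -7.5, 7.0]
width: 0.0672
t 7.25 chute mm [  31.2 -155.9   47.5] yawerr -0.17 F chute [-6.9 -9.1  7. ] w 67.2 [-0.35  0.09  1.72 -0.01  1.34 -0.15]
```

View pics/c_scene.png

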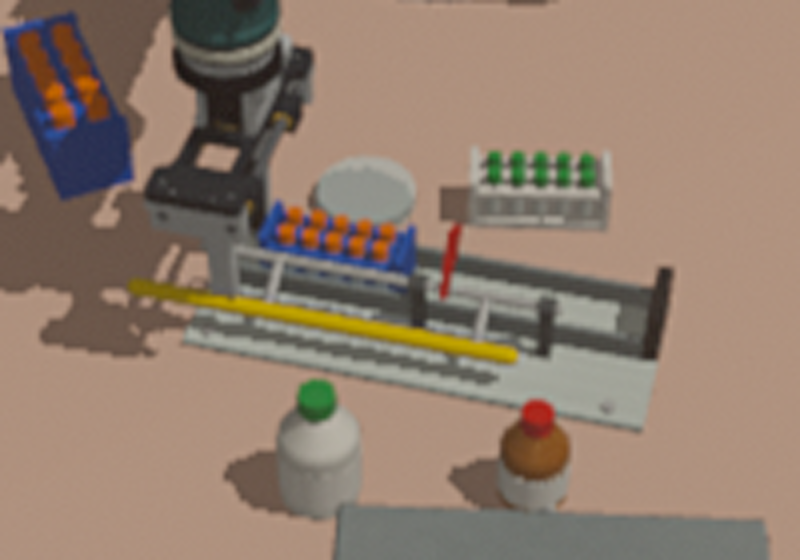

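View pics/c_wrist.png

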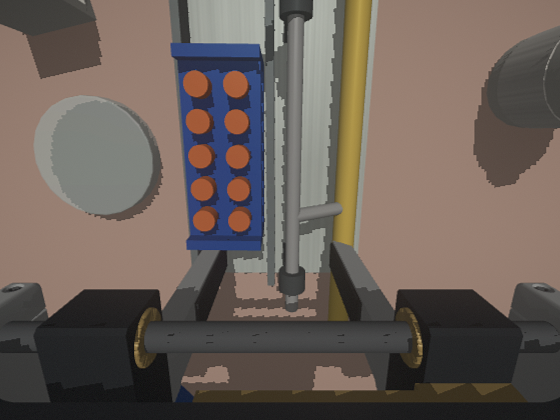

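The gate is held up, at about 1.2 rad from the tip height of 36 mm. The pushing finger sits on the tail plate and the rack has started to move. The wrist forces are moderate: roughly 7 N from the bar and 9 N along the push. I'll keep pushing slowly.

```bash
python3 -m crank '[{"tx":0.6,"ty":0,"tz":0,"twist":0,"grip":0.715},{"tx":0.6,"ty":0,"tz":0,"twist":0,"grip":0.715},{"tx":0.6,"ty":0,"tz":0,"twist":0,"grip":0.715},{"tx":0.6,"ty":0,"tz":0,"twist":0,"grip":0.715}]'; python3 st.py
python3 - <<'E'
from h import *
p=cams.snapshot('wrist');cv2.imwrite('pics/d_wrist.png',p['frame'][:,:,::-1])
E
```

```text
time: 7.85
tool_pos: [0.4935, -0.1039, 0.0476]
ee_rot: [-3.139, 0.017, 1.367]
wrist_force: [-11.7, -22.9, 6.4]
width: 0.0672
t 7.85 chute mm [  31.1 -135.9   47.6] yawerr -0.21 F chute [ -6.9 -24.8   6.4] w 67.2 [-0.31  0.09  1.72 -0.02  1.34 -0.1 ]
```

View pics/d_wrist.png

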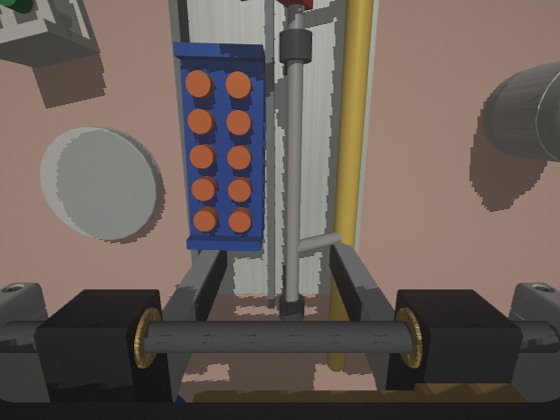

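The push force rose to 25 N, which is too much. The wrist picture shows why: the bar finger's inner edge at about (338,240) is touching the lever arm that joins the hinge tube to the bar. I'll back off, then move the bar finger outward by opening wider and shifting slightly so it rides the bar's outer half clear of the arm.

```bash
python3 -m crank '[{"tx":-0.6,"ty":0,"tz":0,"twist":0,"grip":0.715},{"tx":-0.7,"ty":0,"tz":0,"twist":0,"grip":0.715},{"tx":-0.4,"ty":0.1,"tz":0,"twist":0,"grip":0.775},{"tx":0,"ty":0.2,"tz":0,"twist":0,"grip":0.775},{"tx":0,"ty":0,"tz":0,"twist":0,"grip":0.775},{"tx":0,"ty":0,"tz":0,"twist":0,"grip":0.775}]'; python3 st.py
python3 - <<'E'
from h import *
for n in('scene','wrist'):
    p=cams.snapshot(n);f=p['frame'][:,:,::-1]
    if n=='scene': f=cv2.resize(f[150:290,160:360],None,fx=4,fy=4,interpolation=2)
    cv2.imwrite(f'pics/e_{n}.png',f)
E
```

```text
time: 8.65
tool_pos: [0.4893, -0.1075, 0.0461]
ee_rot: [-3.124, -0.01, 1.371]
wrist_force: [-15.9, 14.2, 15.6]
width: 0.0726
t 8.65 chute mm [  27.7 -140.2   46.1] yawerr 0.03 F chute [-18.4  10.8  15.6] w 72.6 [-0.33  0.09  1.71  0.01  1.36 -0.14]
```

View pics/e_wrist.png

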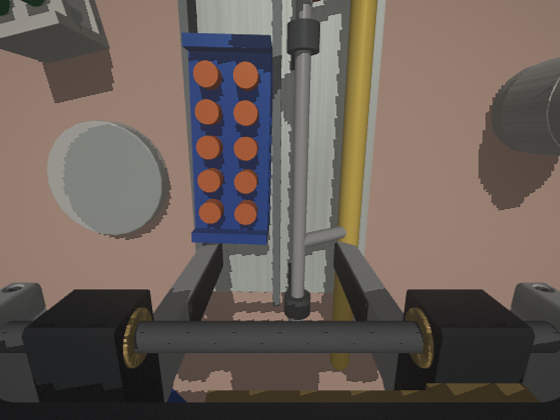

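View pics/e_scene.png

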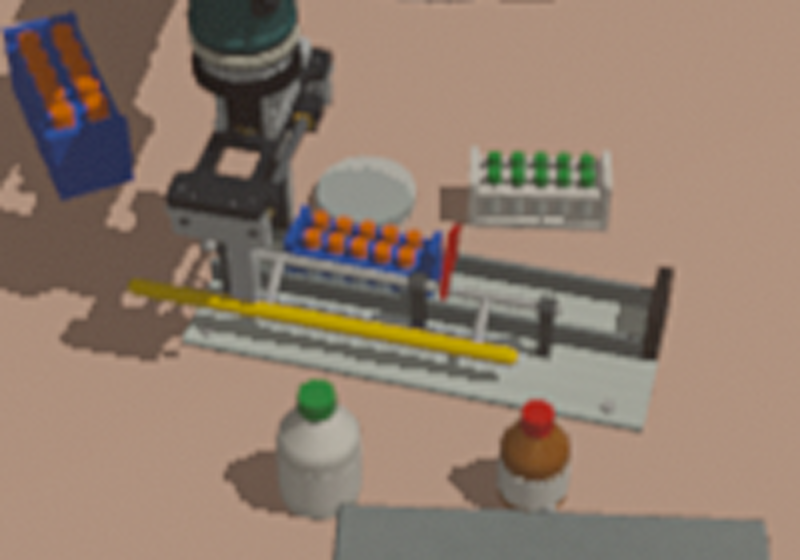

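The sideways load of -18 N shows the fingertip is hooked on the bar's inner flank. The tips taper to about 6 mm (visible in the last enlarged picture), so the press was further inside than I computed. The rack nose is still about 18 mm before the gate, so letting the gate close is safe. I'll lift off, re-place the finger over the bar's outer half, and press again.

```bash
python3 -m crank '[{"tx":0,"ty":-0.7,"tz":-0.4,"twist":0,"grip":0.775},{"tx":-0.5,"ty":-0.2,"tz":-1.0,"twist":0,"grip":0.775},{"tx":0,"ty":0,"tz":-1.3,"twist":0,"grip":0.775},{"tx":0,"ty":0,"tz":-1.3,"twist":0,"grip":0.775},{"tx":0,"ty":0,"tz":-1.5,"twist":0,"grip":0.775},{"tx":0,"ty":0,"tz":-1.5,"twist":0,"grip":0.81},{"tx":0,"ty":0,"tz":0,"twist":0,"grip":0.81},{"tx":0,"ty":0,"tz":0,"twist":0,"grip":0.81}]'; python3 st.py
cat > ov.py <<'E'
import sys
from h import *
from fit import W
v=np.load('v.npy');o=get_obs();p=cams.snapshot('wrist');c=cam(p,o)
f=cv2.resize(np.ascontiguousarray(p['frame'][0:320,180:440,::-1]),None,fx=2,fy=2)
T=Ro.from_euler('xyz',o['ee_rot']).as_matrix();h=o['width']*500
tips=[o['tool_pos']+T@np.array([a,b,11])/1e3 for a in(-8,8) for b in (-h-6,-h,h,h+6)]
for u in proj(c,np.array(tips)): cv2.circle(f,tuple(int(a) for a in (u-[180,0])*2),2,(0,0,255),-1)
for u in proj(c,W(v,np.array([[75,-232,74],[75,-150,74],[75,-100,74],[75,-50,74]])/1e3)): cv2.circle(f,tuple(int(a) for a in (u-[180,0])*2),3,(255,0,255),1)
cv2.imwrite(f'pics/{sys.argv[1]}.png',f)
p=cams.snapshot('scene');cv2.imwrite(f'pics/{sys.argv[1]}_s.png',cv2.resize(p['frame'][150:290,160:360,::-1],None,fx=4,fy=4,interpolation=2))
E
python3 ov.py f
```

```text
time: 9.75
tool_pos: [0.4858, -0.117, 0.1169]
ee_rot: [3.141, 0.0, 1.368]
wrist_force: [0.6, 0.5, -0.4]
width: 0.0762
t 9.75 chute mm [  26.2 -150.3  116.9] yawerr -0.11 F chute [ 0.5  0.6 -0.4] w 76.2 [-0.35  0.02  1.64  0.    1.48 -0.15]
```

View pics/f.png

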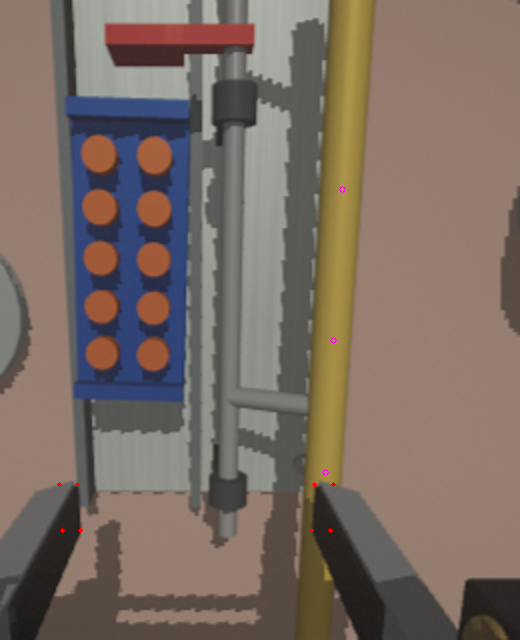

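View pics/f_s.png

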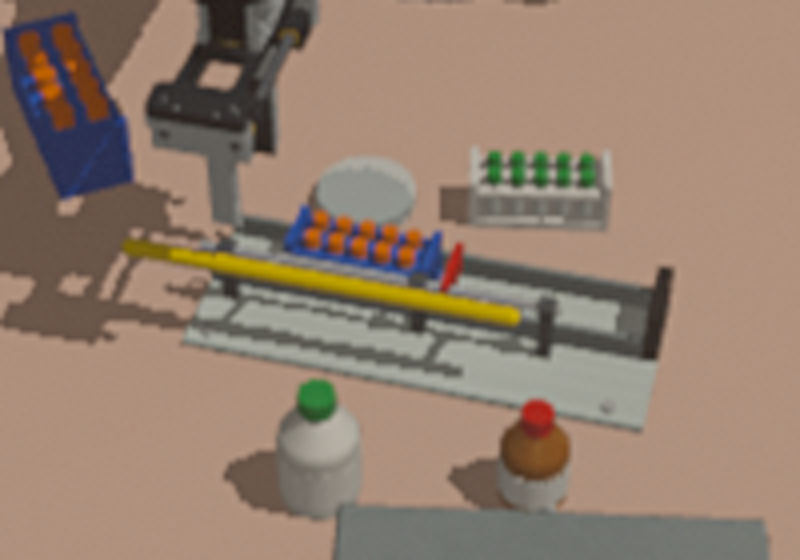

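Confirmed: the tip is 6 mm wide (red dots at the tip corners), the gate is shut, and the rack still stands before it. Pressing again with the finger further out.

```bash
python3 -m crank '[{"tx":0,"ty":0.9,"tz":1.4,"twist":0,"grip":0.81},{"tx":0,"ty":0.2,"tz":0.8,"twist":0,"grip":0.81},{"tx":0,"ty":0,"tz":0.8,"twist":0,"grip":0.81},{"tx":0,"ty":0,"tz":0.8,"twist":0,"grip":0.81},{"tx":0,"ty":0,"tz":0.8,"twist":0,"grip":0.81},{"tx":0,"ty":-0.1,"tz":0.7,"twist":0,"grip":0.81},{"tx":0,"ty":-0.1,"tz":0.6,"twist":0,"grip":0.81},{"tx":0,"ty":-0.1,"tz":0.5,"twist":0,"grip":0.81},{"tx":0,"ty":-0.1,"tz":0.5,"twist":0,"grip":0.81},{"tx":0,"ty":0,"tz":0,"twist":0,"grip":0.81},{"tx":0,"ty":0,"tz":0,"twist":0,"grip":0.81}]'; python3 st.py;python3 ov.py g
```

```text
time: 11.22
tool_pos: [0.4923, -0.1185, 0.0478]
ee_rot: [-3.141, 0.0, 1.368]
wrist_force: [0.7, -1.2, 2.4]
width: 0.0757
t 11.225 chute mm [  32.8 -150.4   47.8] yawerr -0.12 F chute [ 0.9 -1.1  2.4] w 75.7 [-0.35  0.09  1.71 -0.    1.34 -0.15]
```

View pics/g.png

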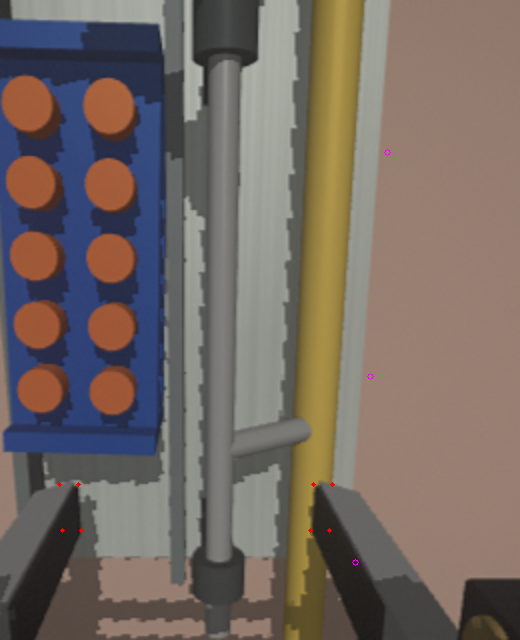

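View pics/g_s.png

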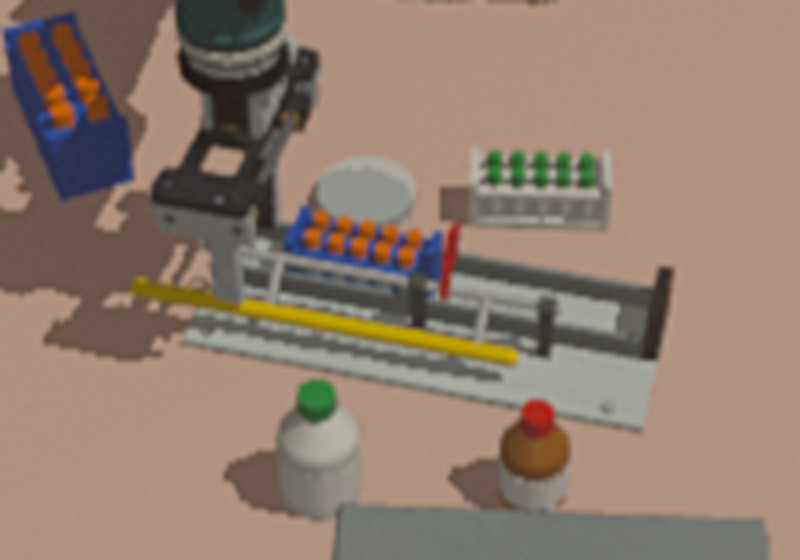

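The tip now sits on the bar's outer half, clear of the arm end at crop (308,430), and side loads are about 1 N. Moving on past the arm.

```bash
python3 -m crank '[{"tx":0.4,"ty":0,"tz":0,"twist":0,"grip":0.81},{"tx":0.4,"ty":0,"tz":0,"twist":0,"grip":0.81},{"tx":0.4,"ty":0,"tz":0,"twist":0,"grip":0.81}]'; python3 st.py;  python3 -m crank '[{"tx":0.4,"ty":0,"tz":0,"twist":0,"grip":0.81},{"tx":0.4,"ty":0,"tz":0,"twist":0,"grip":0.81},{"tx":0.4,"ty":0,"tz":0,"twist":0,"grip":0.81}]'; python3 st.py; python3 ov.py i
```

```text
time: 11.7
tool_pos: [0.4949, -0.1066, 0.048]
ee_rot: [-3.141, 0.0, 1.368]
wrist_force: [-0.4, -3.4, 3.2]
width: 0.076
t 11.7 chute mm [  33.  -138.2   48. ] yawerr -0.11 F chute [ 0.3 -3.4  3.2] w 76.0 [-0.32  0.09  1.71 -0.    1.34 -0.12]
time: 12.08
tool_pos: [0.4974, -0.095, 0.0481]
ee_rot: [3.142, 0.001, 1.368]
wrist_force: [-0.6, -5.1, 3.6]
width: 0.076
t 12.075 chute mm [  33.2 -126.4   48.1] yawerr -0.11 F chute [ 0.4 -5.1  3.6] w 76.0 [-0.3   0.09  1.71 -0.    1.34 -0.1 ]
```

View pics/i.png

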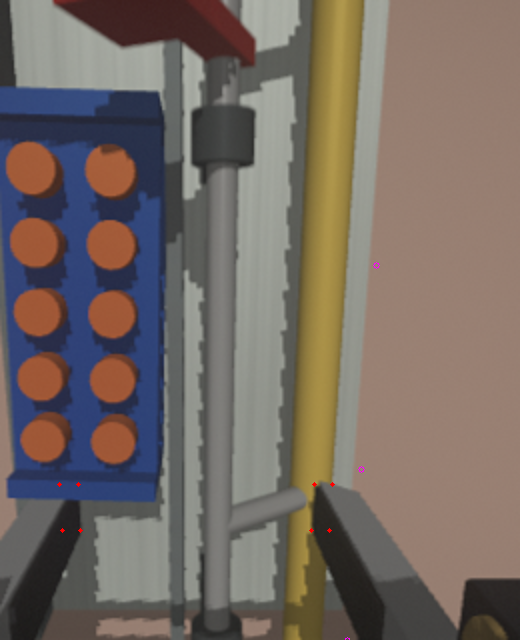

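View pics/i_s.png

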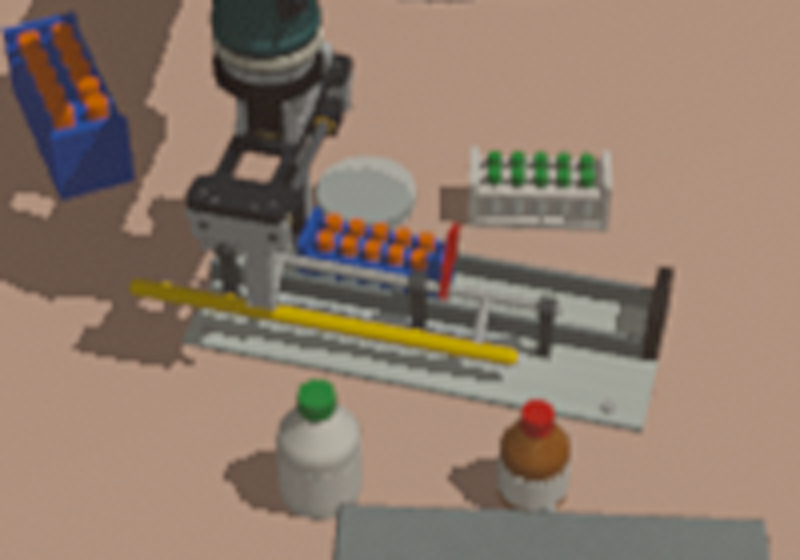

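The finger passes the arm with only about 5 N along the push, the gate stays up, and the rack nose is just before the gate. Continuing.

```bash
python3 -m crank '[{"tx":0.5,"ty":0,"tz":0,"twist":0,"grip":0.81},{"tx":0.5,"ty":0,"tz":0,"twist":0,"grip":0.81},{"tx":0.5,"ty":0,"tz":0,"twist":0,"grip":0.81},{"tx":0.5,"ty":0,"tz":0,"twist":0,"grip":0.81},{"tx":0.5,"ty":0,"tz":0,"twist":0,"grip":0.81},{"tx":0.5,"ty":0,"tz":0,"twist":0,"grip":0.81},{"tx":0.5,"ty":0,"tz":0,"twist":0,"grip":0.81},{"tx":0.5,"ty":0,"tz":0,"twist":0,"grip":0.81}]'; python3 st.py; python3 ov.py j
```

```text
time: 13.18
tool_pos: [0.5053, -0.0559, 0.048]
ee_rot: [-3.141, 0.001, 1.368]
wrist_force: [-1.2, -6.0, 4.6]
width: 0.0763
t 13.175 chute mm [ 33.1 -86.5  48. ] yawerr -0.11 F chute [-0.  -6.1  4.6] w 76.3 [-0.22  0.09  1.71 -0.    1.34 -0.02]
```

View pics/j.png

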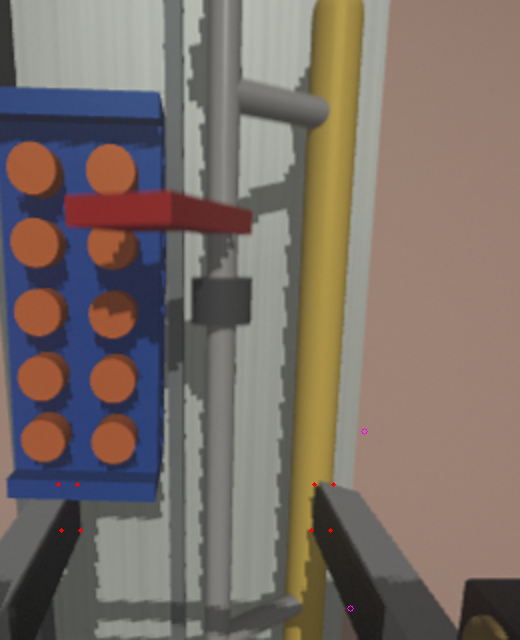

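View pics/j_s.png

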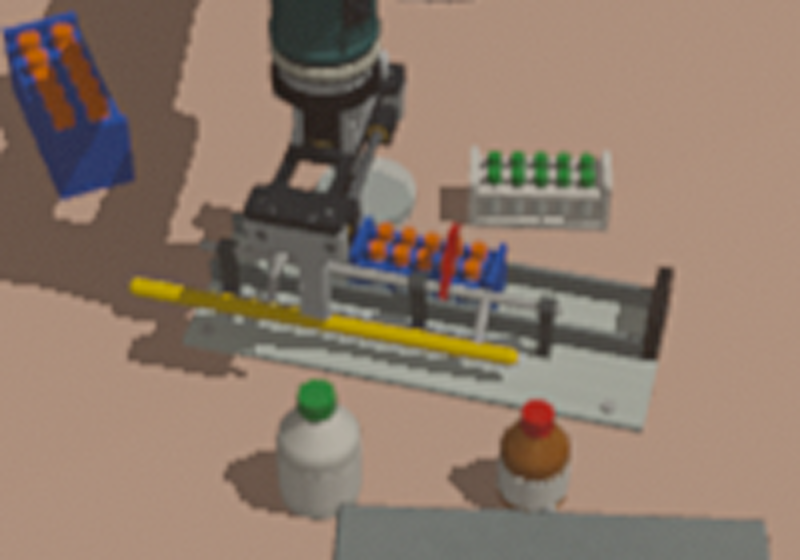

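The rack nose is under the raised leaf with clearance, and the forces are steady.

```bash
python3 -m crank '[{"tx":0.5,"ty":0,"tz":0,"twist":0,"grip":0.81},{"tx":0.5,"ty":0,"tz":0,"twist":0,"grip":0.81},{"tx":0.5,"ty":0,"tz":0,"twist":0,"grip":0.81},{"tx":0.5,"ty":0,"tz":0,"twist":0,"grip":0.81},{"tx":0.5,"ty":0,"tz":0,"twist":0,"grip":0.81},{"tx":0.5,"ty":0,"tz":0,"twist":0,"grip":0.81},{"tx":0.5,"ty":0,"tz":0,"twist":0,"grip":0.81},{"tx":0.5,"ty":0,"tz":0,"twist":0,"grip":0.81},{"tx":0.5,"ty":0,"tz":0,"twist":0,"grip":0.81},{"tx":0.5,"ty":0,"tz":0,"twist":0,"grip":0.81},{"tx":0.5,"ty":0,"tz":0,"twist":0,"grip":0.81}]'; python3 st.py; python3 ov.py k
```

```text
time: 14.65
tool_pos: [0.5161, -0.0023, 0.048]
ee_rot: [-3.141, 0.001, 1.368]
wrist_force: [-1.6, -6.0, 4.9]
width: 0.0762
t 14.65 chute mm [ 33.  -31.8  48. ] yawerr -0.12 F chute [-0.4 -6.2  4.9] w 76.2 [-0.11  0.11  1.69 -0.    1.34  0.09]
```

View pics/k.png

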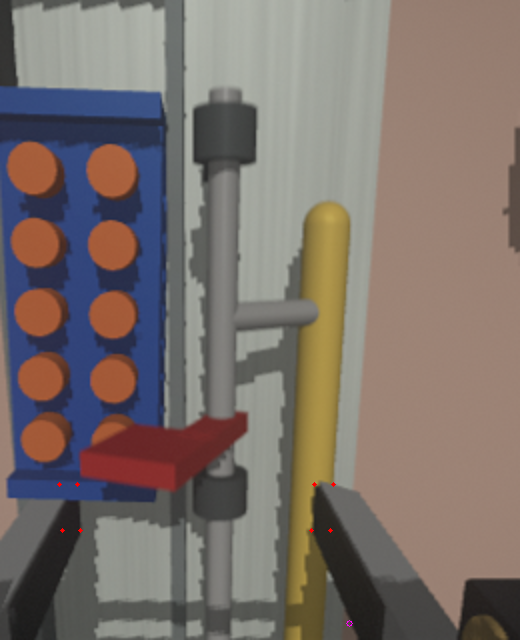

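View pics/k_s.png

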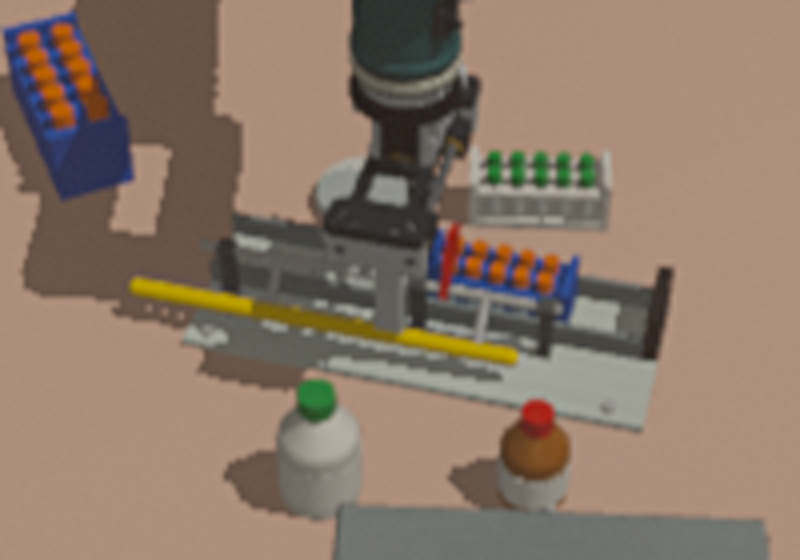

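The leaf's lowest corner computes to x≈6 mm and the pushing finger's face is at x≈-5 mm, so it passes. On to the tail clearing and home.

```bash
python3 -m crank '[{"tx":0.5,"ty":0,"tz":0,"twist":0,"grip":0.81},{"tx":0.5,"ty":0,"tz":0,"twist":0,"grip":0.81},{"tx":0.5,"ty":0,"tz":0,"twist":0,"grip":0.81},{"tx":0.5,"ty":0,"tz":0,"twist":0,"grip":0.81},{"tx":0.5,"ty":0,"tz":0,"twist":0,"grip":0.81},{"tx":0.5,"ty":0,"tz":0,"twist":0,"grip":0.81},{"tx":0.5,"ty":0,"tz":0,"twist":0,"grip":0.81},{"tx":0.5,"ty":0,"tz":0,"twist":0,"grip":0.81}]'; python3 st.py; python3 -m crank '[{"tx":0.4,"ty":0,"tz":0,"twist":0,"grip":0.81},{"tx":0.4,"ty":0,"tz":0,"twist":0,"grip":0.81},{"tx":0.3,"ty":0,"tz":0,"twist":0,"grip":0.81}]'; python3 st.py; python3 ov.py l
```

```text
time: 15.75
tool_pos: [0.5241, 0.0367, 0.048]
ee_rot: [-3.141, 0.001, 1.368]
wrist_force: [-1.9, -6.1, 5.6]
width: 0.0762
t 15.75 chute mm [33.1  8.  48. ] yawerr -0.12 F chute [-0.7 -6.3  5.6] w 76.2 [-0.04  0.13  1.67 -0.    1.35  0.17]
time: 16.12
tool_pos: [0.5262, 0.0475, 0.048]
ee_rot: [-3.141, 0.002, 1.368]
wrist_force: [-1.0, -7.2, 4.5]
width: 0.0765
t 16.125 chute mm [33. 19. 48.] yawerr -0.12 F chute [ 0.5 -7.3  4.5] w 76.5 [-0.02  0.14  1.66 -0.    1.35  0.19]
```

View pics/l.png

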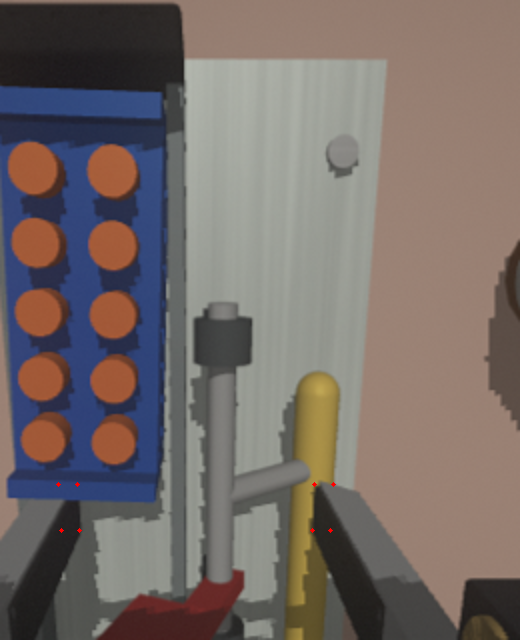

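View pics/l_s.png

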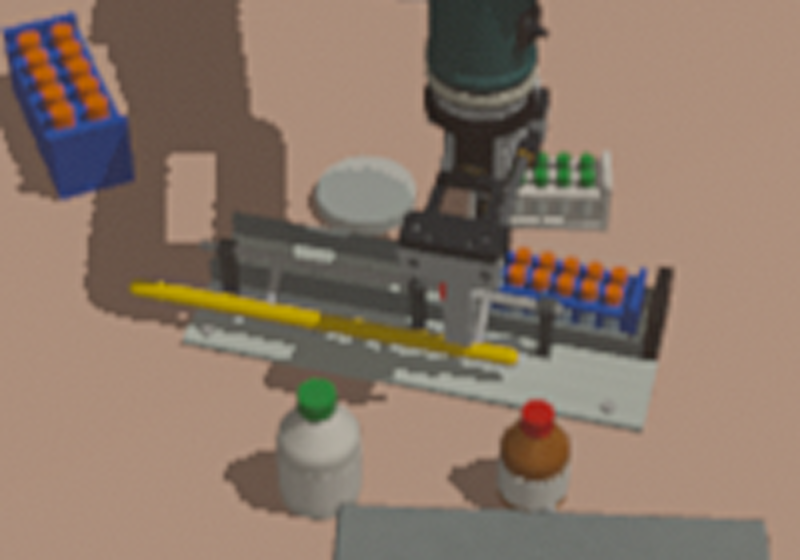

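The rack is clear of the gate, about 8 mm from the stop. I'll push until the force shows contact.

```bash
python3 -m crank '[{"tx":0.3,"ty":0,"tz":0,"twist":0,"grip":0.81},{"tx":0.3,"ty":0,"tz":0,"twist":0,"grip":0.81},{"tx":0.2,"ty":0,"tz":0,"twist":0,"grip":0.81}]'; python3 st.py; python3 -m crank '[{"tx":0.2,"ty":0,"tz":0,"twist":0,"grip":0.81},{"tx":0,"ty":0,"tz":0,"twist":0,"grip":0.81}]'; python3 st.py; python3 ov.py m
```

```text
time: 16.6
tool_pos: [0.5277, 0.0545, 0.048]
ee_rot: [-3.14, 0.003, 1.369]
wrist_force: [-2.0, -10.0, 6.4]
width: 0.0761
t 16.6 chute mm [33.  26.1 48. ] yawerr -0.09 F chute [  0.1 -10.2   6.4] w 76.1 [-0.    0.14  1.65 -0.    1.35  0.2 ]
time: 16.85
tool_pos: [0.5277, 0.0547, 0.048]
ee_rot: [-3.14, 0.007, 1.369]
wrist_force: [-2.3, -11.6, 7.1]
width: 0.076
t 16.85 chute mm [33.  26.3 48. ] yawerr -0.06 F chute [  0.1 -11.8   7.1] w 76.0 [ 0.    0.14  1.65 -0.01  1.35  0.2 ]
```

View pics/m.png

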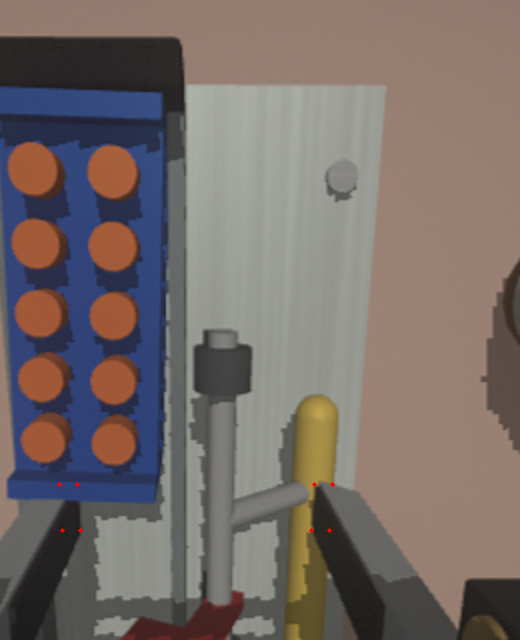

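The force rose with no further travel and the nose meets the black stop; the tail computes to y≈34 mm, home being 35. I'll back off a little, then lift and let the bar follow the finger up.

```bash
python3 -m crank '[{"tx":-0.4,"ty":0,"tz":0,"twist":0,"grip":0.81},{"tx":-0.4,"ty":0,"tz":0,"twist":0,"grip":0.81},{"tx":0,"ty":0,"tz":0,"twist":0,"grip":0.81}]'; python3 st.py; python3 -m crank '[{"tx":0,"ty":0.1,"tz":-0.5,"twist":0,"grip":0.81},{"tx":0,"ty":0.1,"tz":-0.7,"twist":0,"grip":0.81},{"tx":0,"ty":0.1,"tz":-0.8,"twist":0,"grip":0.81},{"tx":0,"ty":0,"tz":-0.8,"twist":0,"grip":0.81},{"tx":0,"ty":0,"tz":-0.8,"twist":0,"grip":0.81},{"tx":0,"ty":0,"tz":-1,"twist":0,"grip":0.81},{"tx":0,"ty":0,"tz":-1.5,"twist":0,"grip":0.81},{"tx":0,"ty":0,"tz":-3,"twist":0,"grip":0.81},{"tx":0,"ty":0,"tz":-5,"twist":0,"grip":0.81},{"tx":0,"ty":0,"tz":-5,"twist":0,"grip":0.81},{"tx":0,"ty":0,"tz":-3,"twist":0,"grip":0.81},{"tx":0,"ty":0,"tz":0,"twist":0,"grip":0.81}]'; python3 st.py; python3 ov.py n
```

```text
time: 17.32
tool_pos: [0.5271, 0.0516, 0.0479]
ee_rot: [-3.141, -0.003, 1.369]
wrist_force: [-0.1, 3.2, 4.8]
width: 0.076
t 17.325 chute mm [33.1 23.2 47.9] yawerr -0.1 F chute [-0.8  3.1  4.8] w 76.0 [-0.01  0.14  1.66  0.    1.35  0.19]
time: 18.82
tool_pos: [0.5317, 0.0493, 0.2731]
ee_rot: [3.133, -0.001, 1.368]
wrist_force: [1.2, 0.8, 0.2]
width: 0.0763
t 18.825 chute mm [ 38.   21.9 273.1] yawerr -0.12 F chute [1.1 1.  0.2] w 76.3 [-0.01  0.04  1.31 -0.    1.78  0.19]
```

View pics/n.png

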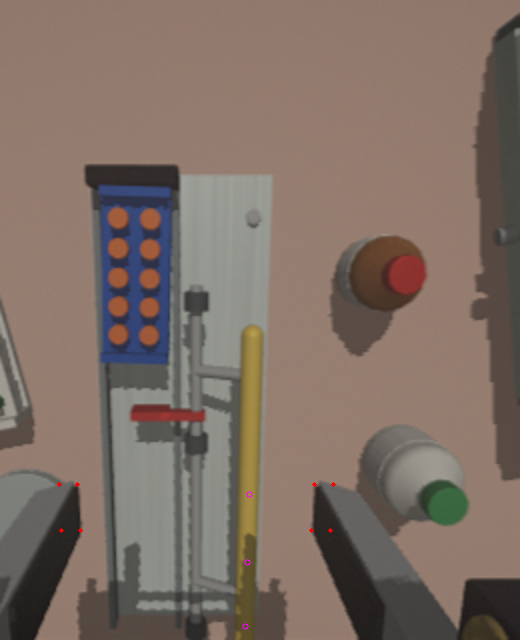

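View pics/n_s.png

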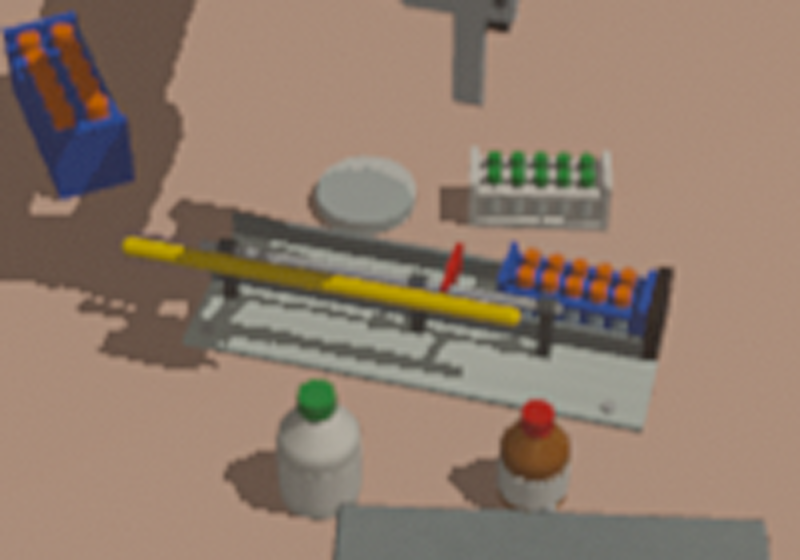

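The gate looks shut behind the rack, the rack is at the stop, and the bystanders are in place. One numeric check of the rack position, then I'll hand in.

```bash
python3 - <<'E'
from h import *
from fit import W
v=np.load('v.npy');o=get_obs();p=cams.snapshot('wrist');c=cam(p,o)
f=p['frame'].astype(int);m=(f[...,2]>f[...,0]+40)&(f[...,2]>90)
ys,xs=np.nonzero(m[:200,180:300]);xs=xs+180
Rz=Ro.from_euler('z',-v[2]).as_matrix()
for r in (ys.min(),ys.max()+1):
    print(r,(Rz@(onz(c,(np.median(xs),r),.052)-[v[0],v[1],0])*1e3).round(1))
t=cams.snapshot('top');ct=cam(t)
for q,z in [('spare_rack',.03),('petri_dish',.01),('green_bottle',.1),('red_bottle',.085)]:
    for d in cams.outline_of(t,q)[:2]: print(q,round(d['conf'],2),np.round(d['centre']),onz(ct,d['centre'],z).round(3))
print(o['wrist_force'])
E
```

```text
91 [  2.8 145.2  52. ]
182 [-0.2 34.3 52. ]
spare_rack 0.55 [258. 258.] [0.383 0.094 0.03 ]
petri_dish 0.66 [301. 257.] [ 0.382 -0.047  0.01 ]
green_bottle 0.79 [302. 170.] [ 0.657 -0.049  0.1  ]
red_bottle 0.5 [257. 167.] [0.673 0.094 0.085]
[-0.62126913 -0.0321996  -0.51229903]
```

```bash
python3 -c "
from bench import ticket;print(ticket.close_job())"
```

```text
the job is handed in; nothing more can be done
None
```

The blue rack is against the end stop, the gate has dropped shut behind it, and the job is handed in. No verdict was reported.

**What went wrong on the way:** My first press on the lift bar was too far in. The finger caught on the lever arm (25 N along the push) and then hooked on the inner side of the bar (about 18 N sideways). I lifted off with the rack still before the gate, so the gate closed once. I then pressed again on the bar's outer half and pushed the rack home at 4–7 N, ending at about 12 N against the stop. I backed off and lifted clear.

**Last checks:**
- **Rack:** the nose is at chute y ≈ 145 mm and the tail at ≈ 34 mm, where home is 145 and 35.
- **Gate:** it looks shut in both the wrist and scene views. I had no angle reading; while held, I judged it at about 1.2 rad from the fingertip height.
- **Robot:** it touches nothing; the wrist force is under 1 N.
- **Bystanders:** the spare rack and green bottle measured within 4 mm of their start.
    - **Disagreeing readings:** the networks put the petri dish about 19 mm and the red bottle about 18 mm from their first readings. Neither looks moved in the scene pictures, so I took these as network error, probably the arm partly hiding the dish.
    - **Not re-measured:** flask, slide box and specimen jar. The arm went nowhere near them during the job.

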